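Zero the green gauge box through its recessed key

TASK

Zero the gauge on the green-banded box: push its shutter along by the green rib until the well is fully open, reach a fingertip into the well and press the sunken green key right down for about a second, then let it up and push the shutter fully shut over the well again. Push only gently, with the fingertips: grip and lift nothing. Leave the red-banded box, its shutter and key, and the loose things on the bench as they are.

Things in the scene. Friction and masses are not known exactly. Their poses are not given: they have to be found in the camera images.
- green_box: Grey zeroing box with a green band round its sides (the one to work on), fixed to the bench, 122 (x) x 202 (y) x 44 mm high to its flat deck. Origin: centre of its underside. Its y axis is its long axis; seen along +y come first the well (centre at y = -50 mm), then the bare deck where the shutter parks, then a small dark readout window (y = 62 to 90 mm). Two low guide rails, 7 mm above the deck, run along y at x = -40 and +40 mm.
- green_well (a point): Centre of the mouth of the green box's square well, at deck height (44 mm above the bench), at (0, -50) mm in the box's x, y. The well is 56 x 56 mm, sides along the box's axes, 30 mm deep; axes as the box's. A solid post, 280 mm high, stands by the robot at x -0.03, y 0.23 m: an arm whose shoulder juts 0.2 m out to its left cannot turn its base below about 42 degrees left; it can lean its tool.
- green_shutter (a joint): Sliding aluminium shutter of the green box, in m: 0 = fully shut, centred over the well; 0.070 = fully open, slid along the box's +y; from 0.061 on the well is wholly uncovered. It slides with about 1.5 N of friction, has no spring and stays where it is left. Plate 70 (x) x 66 (y) mm, its top 5 mm above the deck. It may start up to 15 mm ajar.
- green_rib (a point): Centre of the top of the upright green finger rib on the middle of the shutter, 66 mm above the bench; the rib is 56 mm long across the box (x), 10 mm thick (y) and stands 17 mm above the shutter plate. Push it on its flat sides. It moves with the shutter; axes as the box's.
- green_key (a joint): Sunken green key in the well, in m: 0 = up, 0.006 = fully down. Spring return: about 2 N starts it, 5.5 N takes it fully down; counts as pressed beyond 0.004.
- green_key_top (a point): Centre of the top of the round green key, 24 mm in diameter, in the middle of the well; when up it lies 18 mm below the deck (26 mm above the bench). Moves with the key.
- red_box: Grey zeroing box with a red band round its sides (to be left alone), fixed to the bench, 122 (x) x 202 (y) x 44 mm high to its flat deck. Origin: centre of its underside. Its y axis is its long axis; seen along +y come first the well (centre at y = -50 mm), then the bare deck where the shutter parks, then a small dark readout window (y = 62 to 90 mm). Two low guide rails, 7 mm above the deck, run along y at x = -40 and +40 mm.
- red_well (a point): Centre of the mouth of the red box's square well, at deck height (44 mm above the bench), at (0, -50) mm in the box's x, y. The well is 56 x 56 mm, sides along the box's axes, 30 mm deep; axes as the box's.
- red_shutter (a joint): Sliding aluminium shutter of the red box, in m: 0 = fully shut, centred over the well; 0.070 = fully open, slid along the box's +y; from 0.061 on the well is wholly uncovered. It slides with about 1.5 N of friction, has no spring and stays where it is left. Plate 70 (x) x 66 (y) mm, its top 5 mm above the deck. It may start up to 15 mm ajar.
- red_rib (a point): Centre of the top of the upright red finger rib on the middle of the shutter, 66 mm above the bench; the rib is 56 mm long across the box (x), 10 mm thick (y) and stands 17 mm above the shutter plate. Push it on its flat sides. It moves with the shutter; axes as the box's.
- red_key (a joint): Sunken red key in the well, in m: 0 = up, 0.006 = fully down. Spring return: about 2 N starts it, 5.5 N takes it fully down; counts as pressed beyond 0.004.
- red_key_top (a point): Centre of the top of the round red key, 24 mm in diameter, in the middle of the well; when up it lies 18 mm below the deck (26 mm above the bench). Moves with the key.
- ring_near: Bystander: ground steel bearing ring, 60 mm across, 24 high, lies flat on the bench between the boxes, loose. Origin: centre of its underside.
- ring_front: Bystander: ground steel setting ring, 64 mm across, 22 high, lies flat right in front of the robot, loose. Origin: centre of its underside.
- vee_block: Bystander: grey steel block with a V groove, 40 x 48 x 34 mm, between the boxes, farther back, loose. Origin: centre of its underside.
- tin: Bystander: round tin with a green lid, 67 mm across, 31 high, behind the red box, to the right, loose. Origin: centre of its underside.
- plug: Bystander: double-ended plug gauge with dark handle, 104 mm long, 22 thick, lies between the robot and the red box, loose. Origin: centre of its underside.

How it is judged:
By the outcome, as a careful person would: the job done as asked, in the order asked, and still so for the second after the job is handed in, with the robot touching nothing.
It also fails if it takes over 48 s, if anything falls off the work surface, if the arm or the gripper's body presses on something with over 40 N, if the wrist force passes 120 N, or if a joint passes its speed limit or range.

ROBOT

A 7-joint arm with a two-finger parallel gripper is mounted at the origin on the work surface; the furniture and walls round the work are solid. World frame = base frame: x ahead of the robot, y to its left, z up, the work surface at z = 0. Lengths are in m, angles in rad, forces in N, time in s.
With the tool pointing down it reaches from about 0.425 to 0.95 m from the base axis. Payload 4.7 kg.
Tool frame: the origin (TCP) lies midway between the tips of the shut fingers; the grasp point (between the pads) lies 19 mm behind it (bot.tcp_to_grasp is the distance from the TCP to the grasp point, in m); z points along the fingers, y is the direction in which the jaws open and shut (so a half turn about z gives the same grasp; the last joint's range is limited). The gripper opens to 85 mm and grips with 20 to 120 N. Pads are 22 mm wide; open, the fingers measure 114 mm over their backs; the gripper's body (76 mm by 85 mm) begins 54 mm behind the grasp point. The pads swing forward as they close: fully open they stand 13 mm farther back than shut.
Start: joints at [1.103, 0.469, -0.049, 1.532, 0.024, 1.141, -0.082], TCP at [0.287, -0.611, 0.194] pointing down, gripper open.
Joint ranges: [-2.59, 2.59], [-0.33, 1.99], [-1.39, 1.29], [0.1, 2.45], [-1.04, 4.18], [0.21, 1.99], [-2.66, 2.66]. Speed limits (rad/s): [2.57, 2.57, 3.14, 3.14, 3.14, 3.14, 3.14].

INTERFACE

Orientations are given as a unit quaternion [w, x, y, z].
In Python, from rig import bot, effector, kin, viewer, hand_in, sensors gives the robot as it stands. Calls block until the motion is done:
- bot.reach(position, orientation): joint-space move of the TCP to a pose.
- bot.movel(position, ori=None, velocity=0.15): straight line of the TCP; ori=None keeps the orientation; velocity is the mean speed in m/s.
- bot.move_joints(angles): joint-space move.
- effector.move_gripper(opening, strength=None): opening from 0.0 (shut) to 1.0 (fully open); strength is the grip in N (None keeps the last); returns when the fingers have stopped.
- bot.sleep(seconds).
- kin.ik(position, orientation): joint angles nearest the present ones, or None.
- viewer.read_camera(name): name is "scene" or "top" or "wrist"; returns a dict with "img" (400x640x3 uint8, red, green, blue), "fovy" (degrees; the focal length in pixels is half the picture's height over the tangent of half this angle, whatever the lens; pixels are square), "cx", "cy" (the principal point, pixels), "k1" (the pictures are not rectified: a ray, as slopes to the right and down, at radius r is drawn at 1 + k1 r^2 times it, then the intrinsics apply), "rvec" (rotation vector, rad) and "tvec" (3), from world to camera coordinates, as OpenCV has them; the wrist camera has in their place "T_tool_cam" (4x4, takes a point from camera to tool coordinates, whose origin is the TCP and whose axes are the flange's). Camera axes: x right, y down, z forward; pixel columns grow to the right and rows downward; lengths in m; the calibration is good to about 2 mm. A picture is of the moment at which its call begins: read the wrist's pose just before it. There is no depth.
A pose or a line that the arm cannot do raises bot.PlanningError and nothing moves.
- hand_in(): hands the job in, once; it reports no verdict.
Readings, each from a call of its own:
- sensors.read_time(): time.
- sensors.read_joint_positions(): joint angles.
- sensors.read_joint_vel(): joint speeds.
- sensors.read_joint_efforts(): joint torques, N m.
- sensors.read_position(): TCP position.
- sensors.read_ee_rot(): TCP orientation.
- sensors.read_force(): force on the tool from outside, world axes, zero at the start.
- sensors.read_torque(): the same for the moment, N m.
- sensors.read_width(): opening from 0.0 (shut) to 1.0 (fully open).
Only numpy, scipy, OpenCV 4.12 (cv2) and the standard library are available. Lean on these libraries where they do the work, as an engineer would, in place of code of your own. Each camera call takes 0.05 s, during which the arm holds its last target.

## Working session

There is one attempt and no reset: what is moved stays moved. The work goes in short steps, each a Python script; the robot and the scene stay as the last script left them, time stands still between calls to the robot, and variables do not carry over. Pictures are saved under pics/ and viewed, and the job is handed in when it is done.

```bash
ls; mkdir -p pics
python3 - <<'E'
from rig import bot, effector, kin, viewer, hand_in, sensors
import cv2
for n in ("scene","top","wrist"):
    d=viewer.read_camera(n)
    cv2.imwrite(f"pics/{n}0.png",d["img"][:,:,::-1])
    print(n,{k:v for k,v in d.items() if k!="img"})
print(sensors.read_time(),sensors.read_position(),sensors.read_ee_rot(),sensors.read_width(),sensors.read_force())
E
```

```text
pics
scene {'fovy': 49.80007192287849, 'cx': 320.58241276296474, 'cy': 196.7113465284385, 'k1': -0.04287915235292842, 'rvec': array([ 1.38319542, -2.27794858,  0.81889657]), 'tvec': array([0.28755913, 0.40748522, 0.86819196])}
top {'fovy': 54.99590038911696, 'cx': 319.1765179759765, 'cy': 201.15427514231084, 'k1': -0.07751793283222776, 'rvec': array([ 2.20183727, -2.16484417,  0.08248476]), 'tvec': array([0.06352079, 0.54702175, 1.0726191 ])}
wrist {'fovy': 69.18604758602278, 'cx': 318.1466080022282, 'cy': 200.7477189854755, 'k1': -0.04729613466969392, 'T_tool_cam': array([[-9.45787593e-04, -9.64497592e-01, -2.64089947e-01,
         6.59599791e-02],
       [ 9.99999549e-01, -9.35079160e-04, -1.66252328e-04,
        -9.89977208e-05],
       [-8.65950355e-05, -2.64089985e-01,  9.64498042e-01,
        -1.78649363e-01],
       [ 0.00000000e+00,  0.00000000e+00,  0.00000000e+00,
         1.00000000e+00]])}
0.15 [ 0.28660365 -0.61059401  0.19360656] [-7.20735409e-04  9.76027281e-01  2.17646960e-01 -1.67249179e-04] 0.9998872053888176 [ 0.63521686 -0.49238648 -0.58103735]
```

View pics/scene0.png

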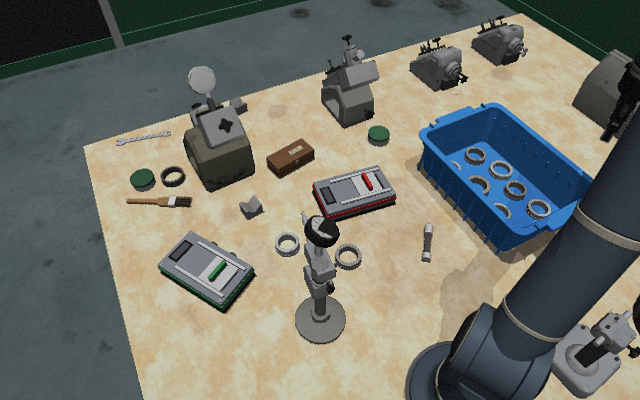

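View pics/top0.png

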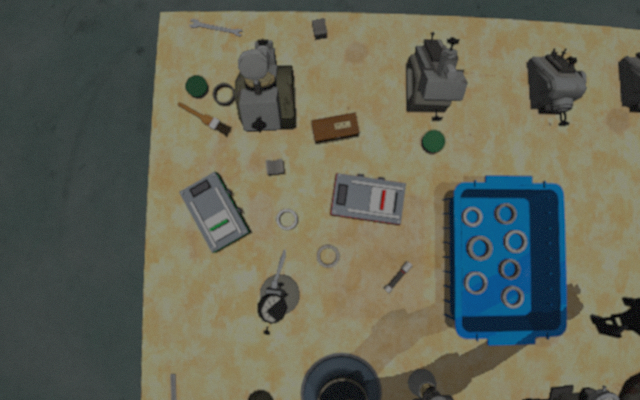

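```bash
cat > h.py <<'E'
import numpy as np, cv2
from scipy.spatial.transform import Rotation as R
def q2R(q): return R.from_quat([q[1],q[2],q[3],q[0]]).as_matrix()
def R2q(M):
    x,y,z,w=R.from_matrix(M).as_quat(); return np.array([w,x,y,z])
def campose(d,p=None,q=None):
    """returns cam->world R,t"""
    if "rvec" in d:
        Rm=cv2.Rodrigues(np.array(d["rvec"]))[0]; return Rm.T,-Rm.T@np.array(d["tvec"])
    T=np.array(d["T_tool_cam"]); Rt=q2R(q)
    return Rt@T[:3,:3], np.array(p)+Rt@T[:3,3]
def f(d): return 200/np.tan(np.radians(d["fovy"])/2)
def ray(d,uv,p=None,q=None):
    Rc,t=campose(d,p,q)
    xd=(np.array(uv,float)-[d["cx"],d["cy"]])/f(d)
    x=xd.copy()
    for _ in range(30):
        x=xd/(1+d["k1"]*(x@x))
    return t,Rc@np.array([x[0],x[1],1.])
def onplane(d,uv,z,p=None,q=None):
    t,v=ray(d,uv,p,q); return t+v*(z-t[2])/v[2]
def proj(d,P,p=None,q=None):
    Rc,t=campose(d,p,q); c=Rc.T@(np.array(P)-t); x=c[:2]/c[2]
    return x*(1+d["k1"]*(x@x))*f(d)+[d["cx"],d["cy"]]
E
python3 - <<'E'
from h import *
from rig import viewer
for n in ("top","scene"):
    d=viewer.read_camera(n); img=d["img"]
    hsv=cv2.cvtColor(img,cv2.COLOR_RGB2HSV)
    m=cv2.inRange(hsv,(45,100,60),(85,255,255))
    k,l,s,c=cv2.connectedComponentsWithStats(m)
    for i in range(1,k):
        if s[i,4]>15: print(n,s[i],c[i],onplane(d,c[i],0.066), onplane(d,c[i],0.03))
    x0,y0=(170,160) if n=="top" else (140,215)
    cr=img[y0:y0+110,x0:x0+140]
    cv2.imwrite(f"pics/{n}_crop.png",cv2.resize(cr,None,fx=5,fy=5,interpolation=cv2.INTER_CUBIC)[:,:,::-1])
    print(campose(d)[1])
d=viewer.read_camera("top")
# deck corners from top view
for uv in [(275,295),(288,293),(270,310),(267,330),(260,395),(175,385),(288,218),(328,255),(275,167)]:
    print(uv,onplane(d,uv,0.0),onplane(d,uv,.28))
E
```

```text
top [186  76  20  20 211] [195.5971564   85.22748815] [0.86584556 0.42844004 0.066     ] [0.87969713 0.44070274 0.03      ]
top [423 131  21  21 332] [433.21084337 140.95180723] [ 0.71593011 -0.24188241  0.066     ] [ 0.72461475 -0.25272279  0.03      ]
top [210 220  18  10  49] [218.95918367 224.57142857] [0.47374579 0.34506193 0.066     ] [0.47408339 0.35445096 0.03      ]
[0.46395042 0.07264473 1.11051887]
scene [230   0  32   8  43] [244.88372093   3.44186047] [ 1.63344024 -0.16673061  0.066     ] [ 1.70489885 -0.18890687  0.03      ]
scene [518   0  34  21  52] [535.65384615  10.23076923] [ 1.03437944 -1.22376672  0.066     ] [ 1.08084802 -1.29003763  0.03      ]
scene [192   7  37  11  67] [209.07462687  12.29850746] [ 1.63191971 -0.00997718  0.066     ] [ 1.70331489 -0.02561441  0.03      ]
scene [176  16  15   6  30] [183.          18.63333333] [1.63246455 0.09903751 0.066     ] [1.70388246 0.08794787 0.03      ]
scene [139  20  36  11  72] [156.48611111  25.22222222] [1.63244354 0.2064839  0.066     ] [1.70386058 0.19987642 0.03      ]
scene [553  20  54  34  92] [579.413043
[... 1031 characters left out ...]
75 0.        ] [0.3233652  0.16387986 0.28      ]
(288, 293) [0.28241655 0.15751242 0.        ] [0.32818748 0.13611436 0.28      ]
(270, 310) [0.23301094 0.20807727 0.        ] [0.29123872 0.17393007 0.28      ]
(267, 330) [0.17596227 0.21551946 0.        ] [0.24857398 0.17949583 0.28      ]
(260, 395) [-0.01020328  0.23227908  0.        ] [0.10934717 0.19202977 0.28      ]
(175, 385) [0.0091966  0.47917765 0.        ] [0.12385568 0.37667672 0.28      ]
(288, 218) [0.49705294 0.16205987 0.        ] [0.48870666 0.13951524 0.28      ]
(328, 255) [0.39273928 0.04481672 0.        ] [0.41069406 0.05183312 0.28      ]
(275, 167) [0.64529098 0.20355313 0.        ] [0.59956879 0.17054662 0.28      ]
```

Run:
```python
from h import *
from rig import kin
dw=R2q(np.diag([1.,-1,-1]))
print(kin.ik([0.55,0.45,0.3],dw))
print([x for x in dir(kin) if x[0]!='_'])
from rig import bot
print([x for x in dir(bot) if x[0]!='_'])
```

```text
[-0.95471723  0.47979091  0.33359485  1.30736324 -0.15456731  1.3795276
 -2.19765331]
['ik']
['PlanningError', 'move_joints', 'movel', 'reach', 'sleep', 'tcp_to_grasp']
```

View pics/scene_crop.png

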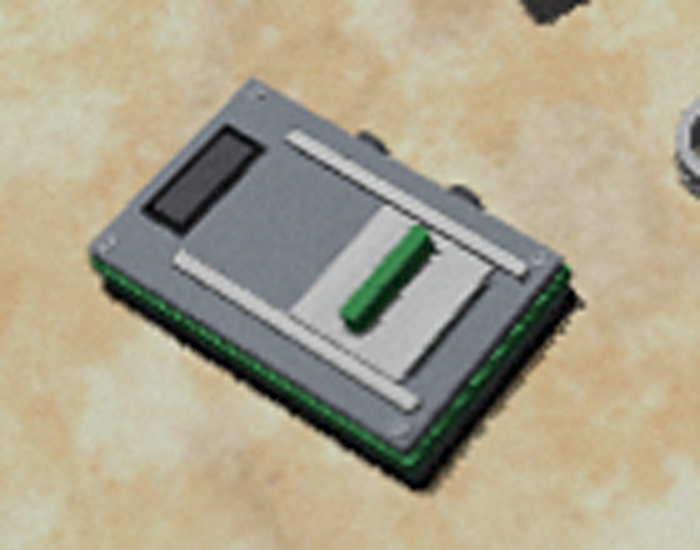

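View pics/top_crop.png

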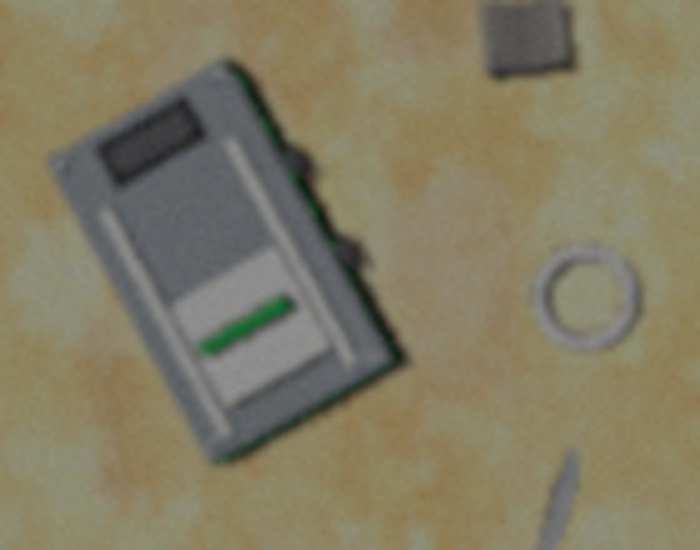

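Run:
```python
from h import *
from rig import viewer
t=viewer.read_camera("top");s=viewer.read_camera("scene")
cv2.imwrite("pics/stand_top.png",cv2.resize(t["img"][230:400,220:400],None,fx=4,fy=3.5)[:,:,::-1])
cv2.imwrite("pics/stand_scene.png",cv2.resize(s["img"][180:350,260:400],None,fx=4,fy=3.5)[:,:,::-1])
print(onplane(s,(320,322),0))
def tri(a,b):
    p,v=ray(t,a);q,w=ray(s,b)
    A=np.stack([v,-w],1);k=np.linalg.lstsq(A,q-p,rcond=None)[0]
    return p+v*k[0],q+w*k[1]
print(tri((270,305),(321,232)))
```

```text
[0.27616556 0.18204916 0.        ]
(array([0.30738452, 0.17069693, 0.30826502]), array([0.304257  , 0.16497025, 0.30817546]))
```

```bash
python3 - <<'E'
from h import *
from rig import viewer
t=viewer.read_camera("top");s=viewer.read_camera("scene")
ct=[(215,172),(181,192.4),(213,252),(250,231)]
cs=[(190,231),(159,264.6),(223,304),(254,268)]
for d,c in((t,ct),(s,cs)):
    P=np.array([onplane(d,(u,v),.044)[:2] for u,v in c]); fr,fl,nl,nr=P
    yv=(fr+fl-nl-nr)/2; print(P.round(4).tolist(),"ctr",P.mean(0),"yaw of y",np.degrees(np.arctan2(yv[1],yv[0])),np.linalg.norm(yv),np.linalg.norm(fr+nr-fl-nl)/2, np.degrees(np.arctan2(*((fr+nr-fl-nl)[::-1]))))
E
cat > fit.py <<'E'
# fit a product-of-exponentials arm model to ik samples
from h import *
from rig import kin, sensors
from scipy.optimize import least_squares
rng=np.random.default_rng(0)
D=[]
t0=sensors.read_time()
while len(D)<120:
    az=rng.uniform(-1.2,1.2); r=rng.uniform(.45,.85); z=rng.uniform(.05,.4)
    M=R.from_euler('xyz',[np.pi+rng.uniform(-.5,.5),rng.uniform(-.5,.5),rng.uniform(-3,3)]).as_matrix()
    p=np.array([r*np.cos(az),r*np.sin(az),z])
    try: q=kin.ik(p,R2q(M))
    except Exception: q=None
    if q is not None: D.append((np.array(q),p,M))
print("time",sensors.read_time()-t0)
np.save("samples.npy",np.array([np.r_[q,p,M.ravel()] for q,p,M in D]))
E
python3 fit.py
```

```text
[[0.6214, 0.3675], [0.5622, 0.4623], [0.3976, 0.365], [0.4578, 0.2633]] ctr [0.50975892 0.36453482] yaw of y 31.532189439288928 0.19256789580436132 0.11496481016997868 -58.70534764205062
[[0.6216, 0.3705], [0.561, 0.4647], [0.3953, 0.3626], [0.4489, 0.267]] ctr [0.50670806 0.36620241] yaw of y 31.26846857581892 0.19793608772324148 0.11078267847798283 -58.9620121483873
time 0.0
```

```bash
cat > arm.py <<'E'
from h import *
def chain(par,q):
    """par: 7 x (axis3, point3), then tool pos3, rotvec3. returns list of joint frames and tool"""
    Rr=np.eye(3);t=np.zeros(3);pts=[]
    for i in range(7):
        a=par[6*i:6*i+3]; c=par[6*i+3:6*i+6]; a=a/np.linalg.norm(a)
        pts.append(Rr@c+t)
        Re=cv2.Rodrigues(a*q[i])[0]
        t=Rr@(c-Re@c)+t; Rr=Rr@Re
    return Rr@par[42:45]+t, Rr@cv2.Rodrigues(par[45:48])[0], np.array(pts)
E
cat > fit2.py <<'E'
from arm import *
from scipy.optimize import least_squares
S=np.load("samples.npy")
ax=[[0,0,-1],[0,1,0],[0,0,-1],[0,1,0],[0,0,-1],[0,1,0],[0,0,-1]]
pt=[[0,0,0],[0,0,.3],[0,0,.3],[0,0,.7],[0,0,.7],[0,0,1.1],[0,0,1.1]]
x0=[]
for a,c in zip(ax,pt): x0+=a+c
x0=np.array(x0+[0,0,1.4]+[0,0,.01],float)
def res(x):
    o=[]
    for s in S:
        p,M,_=chain(x,s[:7]); o+=[(p-s[7:10])*3,(M-s[10:].reshape(3,3)).ravel()]
    o=np.concatenate(o)
    return np.r_[o,1e-4*(x-x0)]
best=None
for sg in ([-1,1,-1,1,-1,1,-1],[-1,1,-1,1,1,1,-1],[-1,1,1,1,1,1,1],[-1,1,-1,1,-1,1,1],[-1,1,1,1,1,1,-1],[-1,1,1,1,-1,1,-1],[-1,1,1,1,-1,1,1],[-1,1,-1,1,1,1,1]):
    for tz in (0,1.57,3.1,-1.57):
        x0=x0.copy()
        for i in (0,2,4,6): x0[6*i:6*i+3]=[0,0,sg[i]]
        x0[45:48]=[0,0,tz+.01]
        c=np.sum(res(x0)**2)
        if best is None or c<best[0]: best=(c,x0.copy(),sg,tz)
print(best[0],best[2:]); x0=best[1]
r=least_squares(res,x0,max_nfev=60)
x=r.x; print(r.cost); np.save("par.npy",x)
for i in range(7): print(i+1,(x[6*i:6*i+3]/np.linalg.norm(x[6*i:6*i+3])).round(3),x[6*i+3:6*i+6].round(4))
print(x[42:].round(4))
E
time python3 fit2.py
```

```text
20.767445719153294 ([-1, 1, -1, 1, -1, 1, -1], 1.57)
4.2098981677936757e-10
1 [ 0. -0. -1.] [ 0. -0. -0.]
2 [0. 1. 0.] [ 0.     -0.      0.2377]
3 [ 0. -0. -1.] [-0.     -0.0264  0.3   ]
4 [ 0.  1. -0.] [0.     0.     0.7919]
5 [ 0. -0. -1.] [-0.     -0.0418  0.7   ]
6 [ 0.  1. -0.] [ 0.     -0.      1.2587]
7 [ 0. -0. -1.] [-0.     -0.0422  1.1   ]
[-0.     -0.0422  1.6015 -0.      0.      1.5708]
real	0m11.004s
user	0m11.895s
sys	0m0.191s
```

Run:
```python
from arm import *
from rig import viewer,sensors
s=viewer.read_camera("scene");t=viewer.read_camera("top")
x=np.load("par.npy");q=sensors.read_joint_positions()
p,M,pts=chain(x,q); print(p,sensors.read_position()); print(pts.round(3))
# canonical points: shoulder, elbow, wrist
def canon(q):
    y=x.copy(); 
    for i,c in enumerate([(0,0,0),(0,0,.2377),(0,-.0264,.2377),(0,-.0264,.7919),(0,-.0418,.7919),(0,-.0418,1.2587),(0,-.0422,1.2587)]): y[6*i+3:6*i+6]=c
    return chain(y,q)
P=canon(q)[2]; print(P.round(3))
im=s["img"].copy()
for a in P: 
    u=proj(s,a); print(u)
    cv2.circle(im,(int(u[0]),int(u[1])),3,(255,0,0),-1)
u=proj(s,[-.03,.23,.28]);print("post",u,proj(s,[-.03,.23,0]),proj(t,[-.03,.23,.28]))
cv2.imwrite("pics/base.png",cv2.resize(im[150:400,300:640],None,fx=2.3,fy=2.3)[:,:,::-1])
cv2.imwrite("pics/baset.png",cv2.resize(t["img"][250:400,150:500],None,fx=2.2,fy=2.2)[:,:,::-1])
```

```text
[ 0.28681164 -0.61104992  0.19443583] [ 0.28681164 -0.61104992  0.19443583]
[[ 0.    -0.    -0.   ]
 [-0.    -0.     0.238]
 [-0.011 -0.037  0.293]
 [ 0.112 -0.222  0.733]
 [ 0.034 -0.17   0.77 ]
 [ 0.323 -0.59   0.537]
 [ 0.287 -0.611  0.696]]
[[ 0.     0.     0.   ]
 [-0.    -0.     0.238]
 [-0.024 -0.012  0.238]
 [ 0.089 -0.235  0.732]
 [ 0.076 -0.243  0.732]
 [ 0.287 -0.611  0.537]
 [ 0.287 -0.611  0.537]]
[461.27166766 396.07484047]
[498.94668993 355.62016941]
[514.60262457 365.04202782]
[756.08515177   1.75422736]
[772.10664247   6.63422375]
[682.57676918  15.74259538]
[682.79989214  15.80492796]
post [393.12536017 444.21216117] [373.06484389 471.70810191] [241.58600686 458.21371438]
```

View pics/base.png

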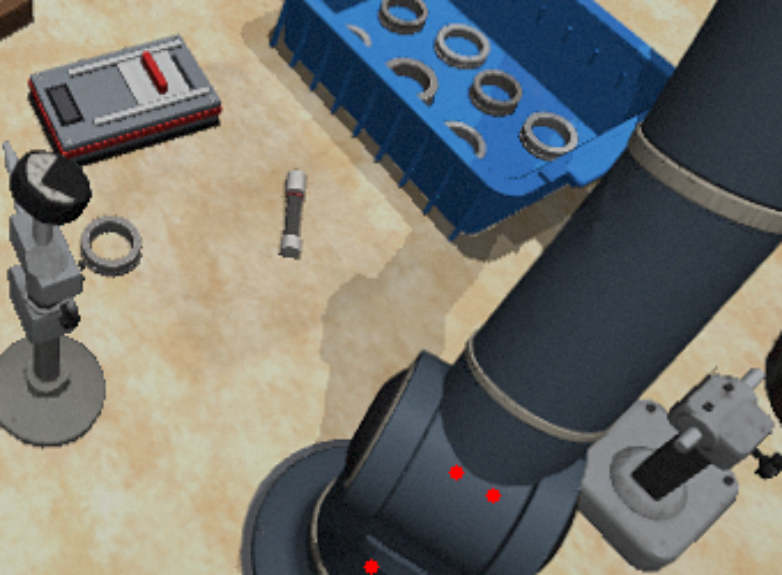

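View pics/baset.png

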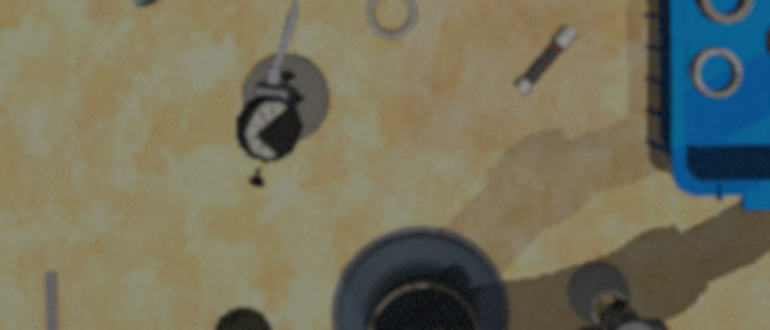

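```bash
cat >> arm.py <<'E'
X=np.load("par.npy")
for _i,_c in enumerate([(0,0,0),(0,0,.2377),(0,-.0264,.2377),(0,-.0264,.7919),(0,-.0418,.7919),(0,-.0418,1.2587),(0,-.0422,1.2587)]): X[6*_i+3:6*_i+6]=_c
def skel(q):
    p,M,P=chain(X,q); return np.array([P[1],P[3],P[5],p])
def segd(a,b,c,e):
    n=41;s=np.linspace(0,1,n)[:,None]
    A=a+(b-a)*s;C=c+(e-c)*s
    D=np.linalg.norm(A[:,None]-C[None],axis=2);return D.min()
yaw=np.radians(31.35); O=np.array([.508,.3655])
def box(x,y): # box coords (m) to world xy
    c,s=np.cos(yaw),np.sin(yaw); return O+x*np.array([s,-c])+y*np.array([c,s])
def ori(sgn): # tool down, tool x along sgn * box y
    c,s=np.cos(yaw),np.sin(yaw); xa=sgn*np.array([c,s,0]); z=np.array([0,0,-1.]); return np.stack([xa,np.cross(z,xa),z],1)
E
python3 - <<'E'
from arm import *
from rig import viewer,sensors,kin
s=viewer.read_camera("scene");t=viewer.read_camera("top")
def tri(a,b):
    p,v=ray(t,a);q,w=ray(s,b)
    k=np.linalg.lstsq(np.stack([v,-w],1),q-p,rcond=None)[0]
    return (p+v*k[0]).round(3),(q+w*k[1]).round(3)
print("stem",tri((284,250),(303,213)))
dial=np.array([.305,.167,.31])
print(sensors.read_time())
for sg in (1,-1):
  for nm,x,y,z in (("hover",0,-.085,.15),("open0",0,-.085,.054),("well",0,-.05,.02),("shut0",0,.055,.054),("look",0,-.02,.25)):
    q=kin.ik([*box(x,y),z],R2q(ori(sg)))
    if q is None: print(sg,nm,None);continue
    K=skel(q)
    print(sg,nm,np.round(q,2),"elbow",K[1].round(2),"wrist",K[2].round(2),"d fore",segd(K[1],K[2],dial,[.276,.19,0]).round(3),"d hand",segd(K[2],K[3],dial,[.276,.19,0]).round(3))
E
```

```text
stem (array([0.417, 0.152, 0.224]), array([0.415, 0.149, 0.224]))
0.7
1 hover [ 0.02  0.46 -0.95  1.86  0.43  1.04 -2.14] elbow [ 0.25 -0.03  0.73] wrist [0.44 0.32 0.49] d fore 0.262 d hand 0.202
1 open0 [-0.09  0.56 -0.83  1.95  0.54  0.86 -2.23] elbow [ 0.3  -0.    0.71] wrist [0.44 0.32 0.4 ] d fore 0.202 d hand 0.202
1 well [-0.19  0.62 -0.7   1.89  0.54  0.82 -2.2 ] elbow [0.32 0.04 0.69] wrist [0.46 0.34 0.36] d fore 0.207 d hand 0.235
1 shut0 [-0.22  0.72 -0.7   1.61  0.53  1.   -2.11] elbow [0.36 0.05 0.65] wrist [0.55 0.39 0.4 ] d fore 0.27 d hand 0.338
1 look [-0.07  0.44 -0.88  1.6   0.35  1.27 -2.03] elbow [ 0.24 -0.01  0.74] wrist [0.49 0.36 0.59] d fore 0.353 d hand 0.265
-1 hover [ 0.04  0.47 -0.99  1.86  0.46  1.05  0.99] elbow [ 0.25 -0.04  0.73] wrist [0.44 0.32 0.49] d fore 0.262 d hand 0.202
-1 open0 [ 0.02  0.64 -0.99  1.95  0.67  0.93  0.81] elbow [ 0.33 -0.03  0.68] wrist [0.44 0.32 0.4 ] d fore 0.199 d hand 0.202
-1 well [-0.    0.75 -1.    1.88  0.78  0.95  0.75] elbow [ 0.38 -0.03  0.64] wrist [0.46 0.34 0.36] d fore 0.202 d hand 0.235
-1 shut0 [ 0.01  0.95 -1.19  1.6   0.92  1.24  0.76] elbow [ 0.45 -0.03  0.56] wrist [0.55 0.39 0.4 ] d fore 0.26 d hand 0.338
-1 look [ 0.09  0.57 -1.17  1.59  0.53  1.34  0.97] elbow [ 0.29 -0.05  0.71] wrist [0.49 0.36 0.59] d fore 0.346 d hand 0.264
```

```bash
cat > plan1.py <<'E'
from arm import *
from rig import viewer,sensors,kin
from scipy.optimize import least_squares
q0=np.array(sensors.read_joint_positions())
def solve(p,M,q,q3):
    def r(v):
        P,Mm,_=chain(X,v); return np.r_[(P-p)*5,(Mm-M).ravel(),.02*(v[2]-q3)*0+ (v[2]-q3)*5]
    s=least_squares(r,q); return s.x,s.cost
if __name__=="__main__":
    dial=np.array([.305,.167,.31]);stem=np.array([.416,.15,.224])
    for sg in (1,-1):
        for nm,x,y,z in (("look",0,-.045,.26),):
            q,c=solve(np.r_[box(x,y),z],ori(sg),[-.65,.35,0,1.7,0,1.1,(-.1 if sg<0 else -2.)],0.0)
            print(sg,nm,q.round(3).tolist(),c)
            for f_ in np.linspace(0,1,11):
                K=skel(q0+(q-q0)*f_)
                print(K[3].round(3),"el",K[1].round(2),*[segd(K[a],K[a+1],dial,b).round(3) for a in (1,2) for b in (np.array([.276,.19,0]),stem)])
E
python3 plan1.py
```

```text
1 look [-0.702, 0.264, 0.0, 1.679, -0.0, 1.198, -1.726] 1.5841694632914014e-19
[ 0.287 -0.611  0.195] el [ 0.09 -0.24  0.73] 0.622 0.622 0.778 0.772
[ 0.384 -0.544  0.202] el [ 0.12 -0.21  0.74] 0.596 0.596 0.715 0.695
[ 0.467 -0.462  0.209] el [ 0.15 -0.17  0.74] 0.568 0.568 0.649 0.614
[ 0.534 -0.367  0.216] el [ 0.17 -0.14  0.75] 0.534 0.534 0.581 0.531
[ 0.581 -0.264  0.223] el [ 0.18 -0.1   0.75] 0.497 0.497 0.512 0.446
[ 0.61  -0.156  0.23 ] el [ 0.19 -0.07  0.76] 0.459 0.459 0.444 0.362
[ 0.618 -0.046  0.236] el [ 0.19 -0.03  0.76] 0.423 0.423 0.379 0.282
[0.607 0.062 0.243] el [0.18 0.   0.76] 0.391 0.391 0.32 0.211
[0.578 0.165 0.249] el [0.17 0.03 0.77] 0.368 0.368 0.272 0.164
[0.531 0.259 0.254] el [0.15 0.05 0.77] 0.357 0.357 0.244 0.161
[0.47  0.342 0.26 ] el [0.13 0.07 0.77] 0.361 0.361 0.24 0.203
-1 look [-0.702, 0.264, 0.0, 1.679, 0.0, 1.198, 1.416] 1.904259374762543e-19
[ 0.287 -0.611  0.195] el [ 0.09 -0.24  0.73] 0.622 0.622 0.778 0.772
[ 0.384 -0.544  0.202] el [ 0.12 -0.21  0.74] 0.596 0.596 0.715 0.695
[ 0.467 -0.462  0.209] el [ 0.15 -0.17  0.74] 0.568 0.568 0.649 0.614
[ 0.534 -0.367  0.216] el [ 0.17 -0.14  0.75] 0.534 0.534 0.581 0.531
[ 0.581 -0.264  0.223] el [ 0.18 -0.1   0.75] 0.497 0.497 0.512 0.446
[ 0.61  -0.156  0.23 ] el [ 0.19 -0.07  0.76] 0.459 0.459 0.444 0.362
[ 0.618 -0.046  0.236] el [ 0.19 -0.03  0.76] 0.423 0.423 0.379 0.282
[0.607 0.062 0.243] el [0.18 0.   0.76] 0.391 0.391 0.32 0.211
[0.578 0.165 0.249] el [0.17 0.03 0.77] 0.368 0.368 0.272 0.164
[0.531 0.259 0.254] el [0.15 0.05 0.77] 0.357 0.357 0.244 0.161
[0.47  0.342 0.26 ] el [0.13 0.07 0.77] 0.361 0.361 0.24 0.203
```

Run:
```python
from h import *
from rig import viewer,bot,effector,sensors
s=viewer.read_camera("scene");t=viewer.read_camera("top")
def tri(a,b):
    p,v=ray(t,a);q,w=ray(s,b)
    k=np.linalg.lstsq(np.stack([v,-w],1),q-p,rcond=None)[0]
    return (p+v*k[0]).round(3),(q+w*k[1]).round(3)
print("bin rim",tri((456,184),(421,134)),tri((456,342),(500,245)))
```

```text
bin rim (array([ 0.59 , -0.285,  0.119]), array([ 0.584, -0.294,  0.121])) (array([ 0.184, -0.282,  0.129]), array([ 0.207, -0.244,  0.109]))
```

Bin rim is at about 0.12 m, so the path (z ≥ 0.195) clears it. I'll move to the look pose with the fingers shut.

Run:
```python
from arm import *
from rig import viewer,bot,effector,sensors
t0=sensors.read_time()
effector.move_gripper(0.0,20)
print("grip",sensors.read_time()-t0,sensors.read_width());t0=sensors.read_time()
bot.move_joints([-0.702, 0.264, 0.0, 1.679, 0.0, 1.198, 1.416])
print("move",sensors.read_time()-t0)
p=sensors.read_position();q=sensors.read_ee_rot();d=viewer.read_camera("wrist")
np.savez("w1.npz",p=p,q=q,img=d["img"]);print(p,q,sensors.read_force(),sensors.read_time())
cv2.imwrite("pics/w1.png",d["img"][:,:,::-1])
```

```text
grip 0.7666999999999999 -0.001919767915987126
move 3.3916000000000004
[0.47041845 0.34130772 0.25996641] [ 2.83421420e-04 -2.69412898e-01  9.63024719e-01 -3.39742043e-05] [-0.1497052   0.79389006 -0.53926457] 5.0083
```

View pics/w1.png

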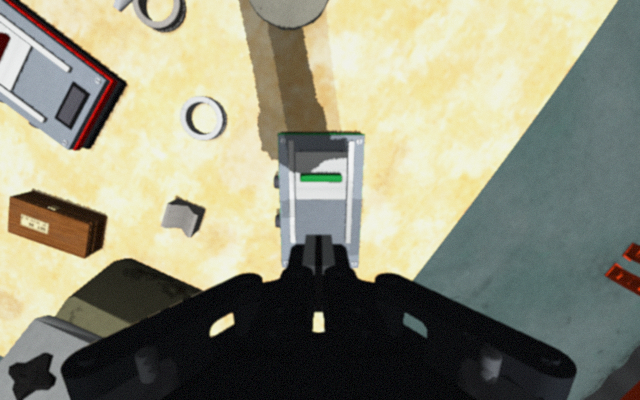

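Run:
```python
from arm import *
from rig import viewer
d=viewer.read_camera("wrist");w=np.load("w1.npz");p,q=w["p"],w["q"];img=d["img"]
cv2.imwrite("pics/w1c.png",cv2.resize(img[120:280,260:390],None,fx=4.5,fy=3.7,interpolation=cv2.INTER_CUBIC)[:,:,::-1] if 0 else cv2.resize(img[125:270,262:382],None,fx=4,fy=4,interpolation=cv2.INTER_CUBIC)[:,:,::-1])
hsv=cv2.cvtColor(img,cv2.COLOR_RGB2HSV)
m=cv2.inRange(hsv,(50,120,60),(80,255,255)); m[:150]=0
k,l,s,c=cv2.connectedComponentsWithStats(m)
def tobox(P):
    v=P[:2]-O; cc,ss=np.cos(yaw),np.sin(yaw); return np.array([v@[ss,-cc],v@[cc,ss]])*1000
for i in range(1,k):
    if s[i,4]>40:
        P=onplane(d,c[i],.066,p,q);print(s[i],c[i],P,tobox(P))
        pts=np.argwhere(l==i)[:,::-1].astype(np.float32);print(cv2.minAreaRect(pts))
for uv in [(281,134),(363,134)]: print(uv,tobox(onplane(d,uv,.044,p,q)))
```

```text
[300 174  42   8 289] [321.41522491 177.25259516] [0.47036866 0.34632849 0.066     ] [ -3.20568465 -42.11162007]
((320.5, 177.5), (7.0, 41.0), 90.0)
(281, 134) [ 50.37074487 -96.6081264 ]
(363, 134) [-58.80530891 -96.36325237]
```

View pics/w1c.png

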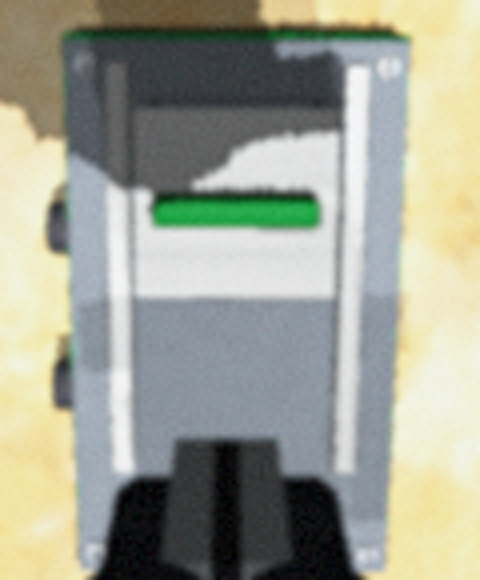

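Run:
```python
from arm import *
from rig import viewer
d=viewer.read_camera("wrist");w=np.load("w1.npz");p,q=w["p"],w["q"]
def tobox(P):
    v=P[:2]-O; cc,ss=np.cos(yaw),np.sin(yaw); return (np.array([v@[ss,-cc],v@[cc,ss]])*1000).round(1)
z=lambda a,b,h:tobox(onplane(d,(262+a/4-.4,125+b/4-.4),h,p,q))
print("corners",*[z(a,b,.044) for a,b in((68,40),(408,38),(80,568),(384,568))])
print("railL ends (inner/outer)",z(107,65,.051),z(128,65,.051),z(114,472,.051),z(133,472,.051))
print("railR",z(347,66,.051),z(370,66,.051),z(335,472,.051),z(356,472,.051))
print("plate",z(132,108,.049),z(342,108,.049),z(134,296,.049),z(338,296,.049))
print("rib",z(153,198,.066),z(320,196,.066),z(153,224,.066),z(320,226,.066))
```

```text
corners [ 53.6 -95.8] [-59.6 -96.2] [56.5 98.4] [-58.1  98.7]
railL ends (inner/outer) [ 40.1 -88. ] [ 33.2 -88. ] [41.8 56.2] [34.9 56.3]
railR [-38.8 -87.5] [-46.3 -87.5] [-38.   56.4] [-45.6  56.5]
plate [ 32.4 -73.7] [-37.6 -73.6] [33.2 -8.9] [-37.7  -8.8]
rib [ 24.8 -46.3] [-29.4 -46.9] [ 25.  -37.7] [-29.6 -36.9]
```

```bash
python3 - <<'E'
s=open('arm.py').read()
s=s.replace("yaw=np.radians(31.35); O=np.array([.508,.3655])","yaw=np.radians(30.9); O=np.array([.508,.3655])+np.array([-.0018*.5203+.001*.854,.0018*.854+.001*.5203])")
s+='''
def fy(f): # force along box y, x
    c,s=np.cos(yaw),np.sin(yaw); return np.array([f[0]*s-f[1]*c,f[0]*c+f[1]*s,f[2]])
'''
open('arm.py','w').write(s)
E
python3 - <<'E'
from arm import *
from rig import viewer,bot,sensors,kin
Q=R2q(ori(-1))
T=sensors.read_time
bot.movel([*box(0,-.073),.10],Q,.15); print("t",T())
bot.sleep(.1);f0=fy(sensors.read_force());print("f0",f0)
bot.movel([*box(0,-.073),.055],Q,.1)
print("t",T(),sensors.read_position(),(fy(sensors.read_force())-f0).round(2))
np.save("f0.npy",f0)
p=sensors.read_position();q=sensors.read_ee_rot();d=viewer.read_camera("wrist")
cv2.imwrite("pics/w2.png",d["img"][:,:,::-1])
s=viewer.read_camera("scene");cv2.imwrite("pics/s2.png",cv2.resize(s["img"][180:340,120:320],None,fx=4,fy=3.5)[:,:,::-1])
print(np.round(sensors.read_joint_positions(),2))
E
```

```text
t 6.3417
f0 [-0.91671883  0.0334422  -0.50574611]
t 7.0417 [0.44552852 0.330279   0.05518335] [ 0.64 -0.48  0.87]
[-0.71  0.44 -0.01  1.95  0.01  0.75  1.39]
```

View pics/w2.png

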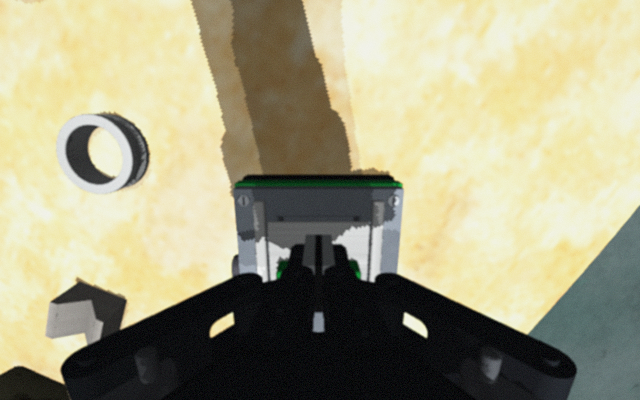

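View pics/s2.png

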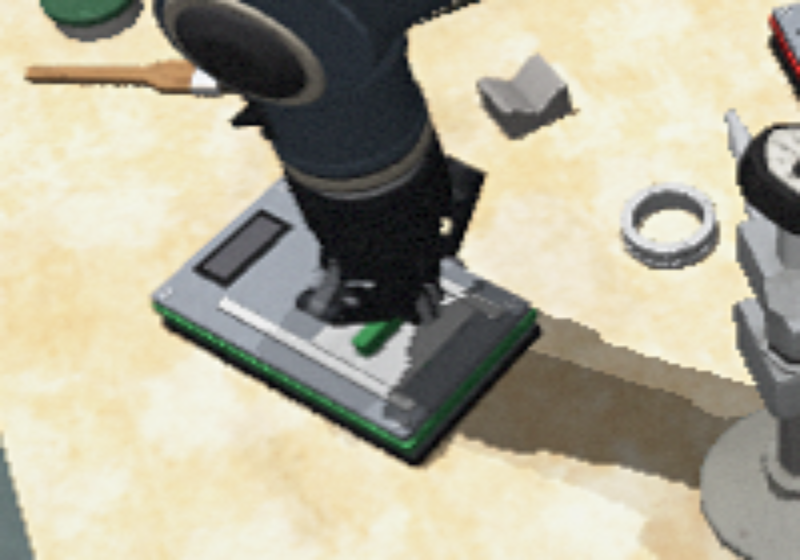

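Run:
```python
from arm import *
from rig import viewer,bot,sensors
Q=R2q(ori(-1));T=sensors.read_time;f0=np.load("f0.npy")
F=lambda:(fy(sensors.read_force())-f0).round(2)
yv=np.array([np.cos(yaw),np.sin(yaw)])
for y,v in ((-.05,.06),(-.02,.06),(-.004,.04)):
    bot.movel([*box(0,y),.055],Q,v); print(y,T(),F(),(((sensors.read_position()[:2]-O)@yv)*1000).round(2))
y=-.004
while y<.012:
    y+=.0015; bot.movel([*box(0,y),.055],Q,.02); f=F(); print(round(y,4),T(),f,(((sensors.read_position()[:2]-O)@yv)*1000).round(2))
    if f[1]<-4.5: break
```

```text
-0.05 7.675 [ 0.17 -0.77  0.69] -49.93
-0.02 8.325 [ 1.62 -0.17  0.94] -20.19
-0.004 8.875 [ 0.92 -0.02  0.96] -4.0
-0.0025 9.125 [ 1.42 -0.06 -0.15] -2.54
-0.001 9.375 [ 1.26 -0.7   1.  ] -0.89
0.0005 9.625 [0.82 0.63 0.85] 0.6
0.002 9.875 [ 0.61  0.29 -0.18] 2.12
0.0035 10.125 [0.32 0.2  0.18] 3.62
0.005 10.375 [ 1.73 -0.66  0.35] 5.08
0.0065 10.625 [ 0.79 -0.55  0.76] 6.58
0.008 10.875 [1.61 0.89 0.51] 8.11
0.0095 11.125 [ 0.89 -0.81  0.26] 9.6
0.011 11.375 [0.68 0.22 0.47] 11.09
0.0125 11.625 [ 0.64 -0.03  0.81] 12.57
```

Run:
```python
from arm import *
from rig import viewer
d=viewer.read_camera("wrist");s=viewer.read_camera("scene")
a=cv2.resize(d["img"][120:300,220:420],None,fx=2,fy=2);b=cv2.resize(s["img"][200:320,140:280],(400,360))
cv2.imwrite("pics/w3.png",np.hstack([a,b])[:,:,::-1])
```

```text
(no output)
```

View pics/w3.png

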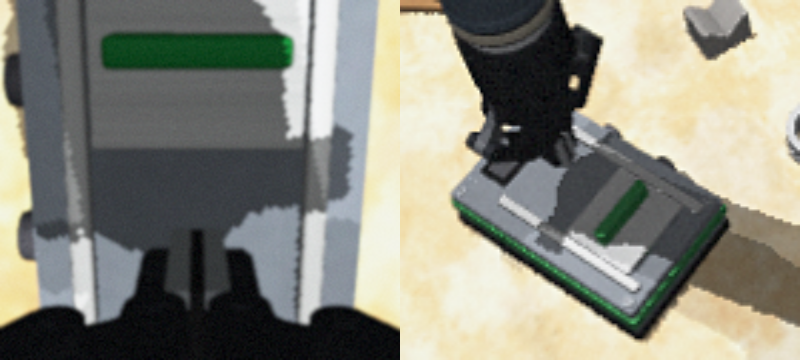

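Run:
```python
from arm import *
from rig import viewer,sensors
d=viewer.read_camera("wrist");p=sensors.read_position();q=sensors.read_ee_rot();img=d["img"]
print("tcp proj",proj(d,p,p,q),p,q, sensors.read_width())
def tobox(P):
    v=P[:2]-O; cc,ss=np.cos(yaw),np.sin(yaw); return (np.array([v@[ss,-cc],v@[cc,ss]])*1000).round(1)
hsv=cv2.cvtColor(img,cv2.COLOR_RGB2HSV)
m=cv2.inRange(hsv,(50,120,30),(80,255,255)); m[:125]=0;m[200:]=0
k,l,s,c=cv2.connectedComponentsWithStats(m)
for i in range(1,k):
    if s[i,4]>100: print(s[i],c[i],tobox(onplane(d,c[i],.066,p,q)))
s=viewer.read_camera("scene");img=s["img"]
hsv=cv2.cvtColor(img,cv2.COLOR_RGB2HSV)
m=cv2.inRange(hsv,(45,100,25),(85,255,255)); m=m[:, :]
k,l,st,c=cv2.connectedComponentsWithStats(m[255:290,195:240])
for i in range(1,k):
    if st[i,4]>30: print(st[i],c[i]+[195,255],tobox(onplane(s,c[i]+[195,255],.066)))
print("scene tcp",proj(s,p))
cv2.imwrite("pics/w4.png",d["img"][:,:,::-1])
```

```text
tcp proj [317.9997593  228.06082011] [0.51862093 0.37395975 0.05498732] [-1.90158200e-05 -2.66380735e-01  9.63867887e-01 -1.33692794e-05] 0.0049511124919587686
[ 271  137   95   17 1534] [318.14863103 145.30638853] [ -0.1 -41.8]
[ 13   5  19  21 140] [217.09285714 270.46428571] [ -2.6 -44.4]
scene tcp [200.11582316 260.80130819]
```

View pics/w4.png

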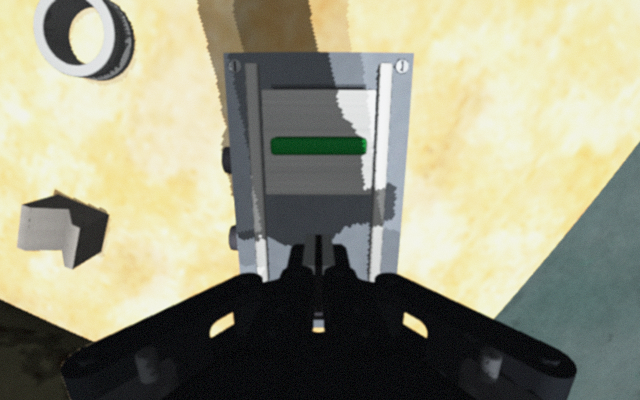

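Run:
```python
from arm import *
from rig import viewer,sensors
d=viewer.read_camera("wrist");p=sensors.read_position();q=sensors.read_ee_rot()
s=viewer.read_camera("scene")
g=lambda im:(255*(im/255.)**.45).astype(np.uint8)
a=g(s["img"][215:305,150:250]).copy();a=cv2.resize(a,None,fx=6,fy=6,interpolation=cv2.INTER_CUBIC)
u=(proj(s,p)-[150,215])*6; cv2.circle(a,(int(u[0]),int(u[1])),4,(255,0,0),1)
u=(proj(s,p+[0,0,.03])-[150,215])*6; cv2.circle(a,(int(u[0]),int(u[1])),4,(255,0,255),1)
cv2.imwrite("pics/s5.png",a[:,:,::-1])
b=g(d["img"][180:340,240:400]);b=cv2.resize(b,None,fx=3.7,fy=3.7,interpolation=cv2.INTER_CUBIC)
Rt=q2R(q)
for x in (-.011,0,.011):
  for y in (-.0145,.0145):
    for z,c in ((0,(255,0,0)),(-.03,(255,255,0))):
      u=(proj(d,p+Rt@[x,y,z],p,q)-[240,180])*3.7; cv2.circle(b,(int(u[0]),int(u[1])),4,c,1)
cv2.imwrite("pics/w5.png",b[:,:,::-1])
```

```text
(no output)
```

View pics/s5.png

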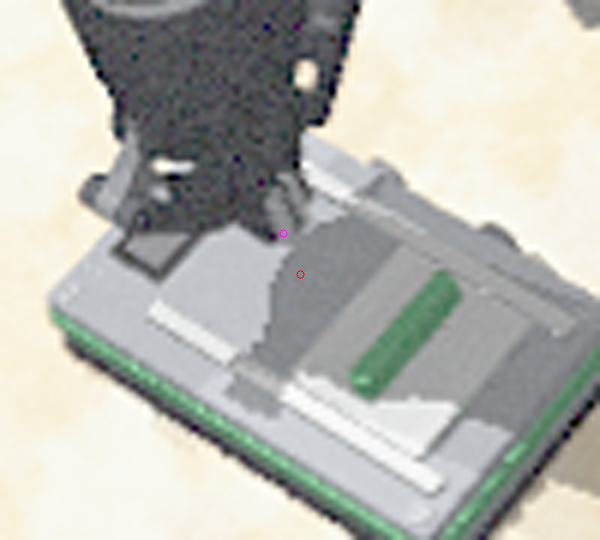

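View pics/w5.png

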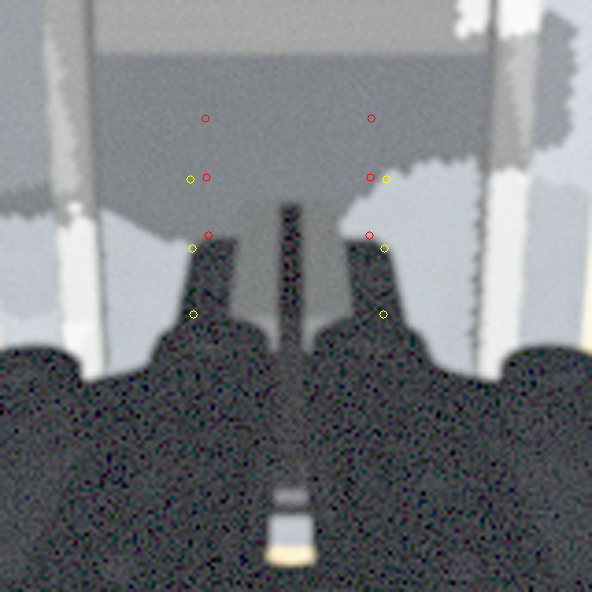

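View pics/wrist0.png

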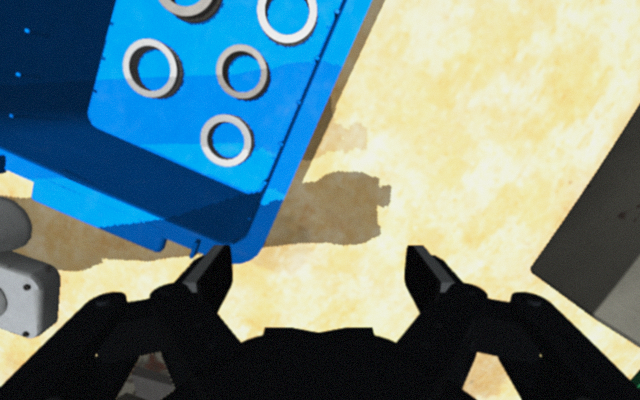

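```bash
python3 - <<'E'
from rig import sensors,bot
print(sensors.read_width(),bot.tcp_to_grasp,sensors.read_time(),sensors.read_position())
E
python3 - <<'E'
from arm import *
d=cv2.imread("pics/wrist0.png");e=cv2.imread("pics/w1.png")
g=lambda im:(255*(im/255.)**.45).astype(np.uint8)
cv2.imwrite("pics/cmp.png",cv2.resize(np.hstack([g(d)[200:400],g(e)[200:400]]),(800,250)))
E
```

```text
0.0005559532332539207 0.0187 11.925 [0.51863494 0.37399286 0.05500045]
```

View pics/cmp.png

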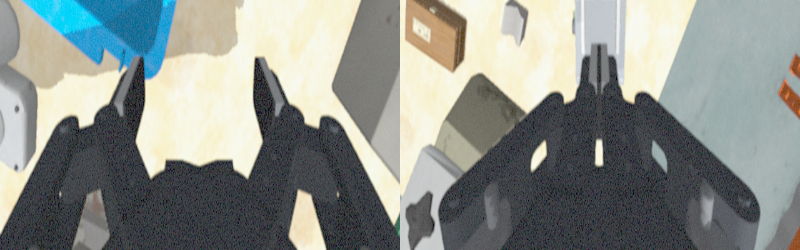

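Run:
```python
from arm import *
from rig import bot,sensors
Q=R2q(ori(-1));T=sensors.read_time
F=lambda:fy(sensors.read_force()).round(2)
y=.0125
bot.sleep(.05); f0=np.mean([F() for _ in range(3)],0);print(f0)
bot.movel([*box(0,y),.035],Q,.08);print(T(),F()-f0)
z=.035
while z>.004:
    z-=.002; bot.movel([*box(0,y),z],Q,.03); f=F()-f0; print(round(z,4),T(),f.round(2),sensors.read_position()[2].round(4))
    if f[2]>2.5: break
```

```text
[-0.87  0.1  -0.42]
12.375 [ 0.57  0.44 -0.37]
0.033 12.625 [ 0.23 -0.17  1.06] 0.0331
0.031 12.875 [1.23 0.68 0.75] 0.031
0.029 13.125 [1.94 0.93 0.32] 0.0289
0.027 13.375 [ 0.85 -0.46  0.68] 0.0268
0.025 13.625 [ 0.47 -0.27  1.01] 0.0248
0.023 13.875 [1.34 0.3  0.6 ] 0.0228
0.021 14.125 [0.83 0.41 0.55] 0.0208
0.019 14.375 [1.1  0.04 0.88] 0.0188
0.017 14.625 [0.83 0.47 1.71] 0.0168
0.015 14.875 [ 0.84  0.38 -0.89] 0.0148
0.013 15.125 [0.27 0.28 0.67] 0.0129
0.011 15.375 [ 0.69 -0.31  0.24] 0.0108
0.009 15.625 [ 1.32 -0.06  0.13] 0.0088
0.007 15.875 [0.32 1.12 2.04] 0.0073
0.005 16.125 [ 1.14 -4.29 15.48] 0.0072
```

```bash
cat >> arm.py <<'E'
H=.0367
def tip(x,y,z): return [*box(x,y),z-H]
E
python3 - <<'E'
from arm import *
from rig import bot,sensors,viewer
Q=R2q(ori(-1));T=sensors.read_time
F=lambda:np.mean([fy(sensors.read_force()) for _ in range(5)],0)
yv=np.array([np.cos(yaw),np.sin(yaw)])
Y=lambda:(((sensors.read_position()[:2]-O)@yv)*1000).round(2)
bot.movel(tip(0,.0125,.085),Q,.12)
bot.movel(tip(0,-.073,.085),Q,.15)
f0=F();np.save("f0.npy",f0);print(T(),f0.round(2))
bot.movel(tip(0,-.073,.056),Q,.1);print(T(),(F()-f0).round(2))
bot.movel(tip(0,-.050,.056),Q,.05);print(T(),(F()-f0).round(2),Y())
bot.movel(tip(0,-.040,.056),Q,.05);print(T(),(F()-f0).round(2),Y())
d=viewer.read_camera("wrist");s=viewer.read_camera("scene")
a=cv2.resize(d["img"][120:300,220:420],None,fx=2,fy=2);b=cv2.resize(s["img"][200:320,140:280],(400,360))
cv2.imwrite("pics/w6.png",np.hstack([a,b])[:,:,::-1])
E
```

```text
17.35 [ 1.04 -0.19  0.56]
17.7917 [-1.44  0.87 -0.3 ]
18.4 [-0.74 -0.59 -1.14] -49.72
18.75 [-0.26  0.66 -0.24] -39.34
```

View pics/w6.png

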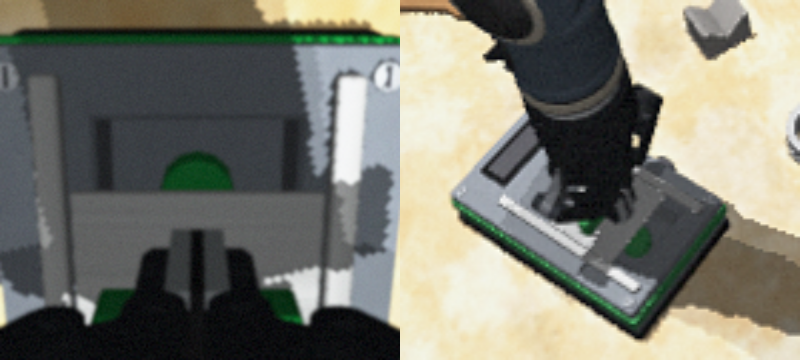

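Run:
```python
from arm import *
from rig import bot,sensors,viewer
Q=R2q(ori(-1));T=sensors.read_time;f0=np.load("f0.npy")
F=lambda:np.mean([fy(sensors.read_force()) for _ in range(5)],0)
yv=np.array([np.cos(yaw),np.sin(yaw)])
Y=lambda:(((sensors.read_position()[:2]-O)@yv)*1000).round(2)
bot.movel(tip(0,-.003,.056),Q,.05);print(T(),(F()-f0).round(2),Y())
y=-.003
while y<.014:
    y+=.001; bot.movel(tip(0,y,.056),Q,.02); f=F()-f0; print(round(y,4),T(),f.round(2),Y())
    if f[1]<-3.5: break
p=sensors.read_position();q=sensors.read_ee_rot()
d=viewer.read_camera("wrist");s=viewer.read_camera("scene");np.savez("w7.npz",p=p,q=q,img=d["img"])
a=cv2.resize(d["img"][120:300,220:420],None,fx=2,fy=2);b=cv2.resize(s["img"][200:320,140:280],(400,360))
cv2.imwrite("pics/w7.png",np.hstack([a,b])[:,:,::-1])
```

```text
19.7417 [-0.61 -0.39 -1.16] -2.58
-0.002 19.9917 [-0.68  0.28 -0.56] -1.92
-0.001 20.2417 [-1.73 -1.06  1.88] -1.3
0.0 20.4917 [-0.52 -1.17  0.03] -0.14
0.001 20.7417 [-0.67 -1.47 -0.59] 1.04
0.002 20.9917 [-1.16 -0.65 -0.51] 2.12
0.003 21.2417 [-1.87 -2.1  -0.63] 3.1
0.004 21.4917 [-2.08 -1.22 -1.18] 4.06
0.005 21.7417 [-1.07 -0.94 -0.75] 5.07
0.006 21.9917 [-1.73 -0.84 -1.53] 6.08
0.007 22.2417 [-0.98 -1.73  0.77] 6.59
0.008 22.4917 [-0.56 -5.47  2.25] 6.54
```

View pics/w7.png

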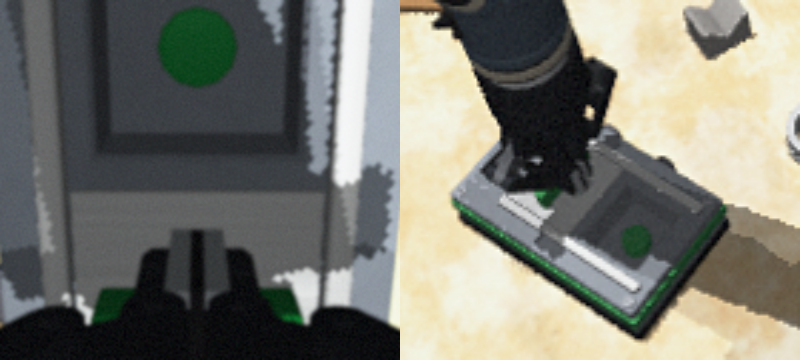

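Run:
```python
from arm import *
from rig import viewer
w=np.load("w7.npz");img=w["img"];d=viewer.read_camera("wrist");p,q=w["p"],w["q"]
hsv=cv2.cvtColor(img,cv2.COLOR_RGB2HSV)
m=cv2.inRange(hsv,(50,110,20),(80,255,255));m[190:]=0;m[:,:270]=0;m[:,370:]=0
k,l,s,c=cv2.connectedComponentsWithStats(m)
def tobox(P):
    v=P[:2]-O; cc,ss=np.cos(yaw),np.sin(yaw); return (np.array([v@[ss,-cc],v@[cc,ss]])*1000).round(1)
for i in range(1,k):
    if s[i,4]>100: print(s[i],c[i],tobox(onplane(d,c[i],.026,p,q)))
z=lambda a,b,h:tobox(onplane(d,(220+a/2,120+b/2),h,p,q))
print("well edge",z(95,153,.044),z(300,153,.044),"plate edge",z(70,190,.049),z(330,190,.049))
```

```text
[ 299  124   40   40 1203] [318.20365752 143.18703242] [ -0.2 -48.6]
well edge [ 27.7 -21.1] [-28.6 -21. ] plate edge [ 34. -12.] [-36.3 -12. ]
```

Run:
```python
from arm import *
from rig import bot,sensors,viewer
Q=R2q(ori(-1));T=sensors.read_time
F=lambda:np.mean([fy(sensors.read_force()) for _ in range(5)],0)
bot.movel(tip(0,.002,.056),Q,.05)
bot.movel(tip(0,-.049,.058),Q,.12)
bot.sleep(.05);f0=F();print(T(),f0.round(2))
bot.movel(tip(0,-.049,.030),Q,.08);print(T(),(F()-f0).round(2))
z=.0255
bot.movel(tip(0,-.049,z),Q,.04);print(T(),(F()-f0).round(2))
while z>.0165:
    z-=.0015; bot.movel(tip(0,-.049,z),Q,.03); f=F()-f0; print(round(z,4),T(),f.round(2),(sensors.read_position()[2]+H).round(4))
    if f[2]>8: break
t=T();d=viewer.read_camera("scene")
bot.sleep(.6);print((F()-f0).round(2),(sensors.read_position()[2]+H).round(4));bot.sleep(.5);print("held",T()-t)
b=cv2.resize(d["img"][200:320,140:280],(560,480));cv2.imwrite("pics/s8.png",b[:,:,::-1])
```

```text
23.5333 [ 0.49  0.93 -0.88]
24.0333 [-0.3  -1.96  0.85]
24.2917 [-0.66 -0.39  2.51]
0.024 24.5417 [-0.12 -0.75  3.05] 0.0244
0.0225 24.7917 [ 0.09 -0.07  3.63] 0.0228
0.021 25.0417 [-1.2   1.14  4.83] 0.0212
0.0195 25.2917 [-1.19  1.96  6.84] 0.0199
0.018 25.5417 [-0.6  -1.52 16.38] 0.0198
[-0.55 -2.88 16.41] 0.0197
held 1.1500000000000021
```

View pics/s8.png

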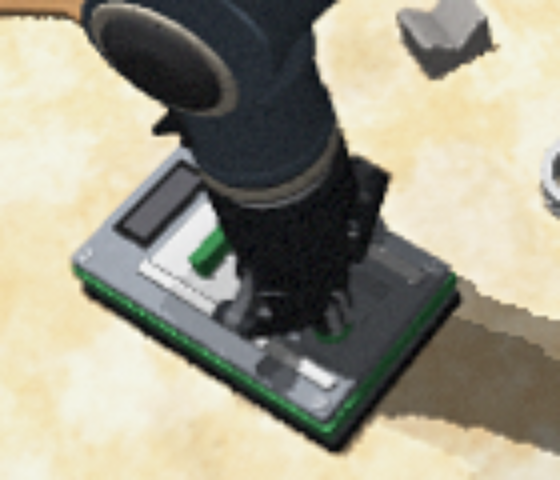

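Run:
```python
from arm import *
from rig import bot,sensors,viewer
Q=R2q(ori(-1));T=sensors.read_time
F=lambda:np.mean([fy(sensors.read_force()) for _ in range(5)],0)
yv=np.array([np.cos(yaw),np.sin(yaw)])
Y=lambda:(((sensors.read_position()[:2]-O)@yv)*1000).round(2)
bot.movel(tip(0,-.049,.036),Q,.06)
bot.movel(tip(0,-.049,.086),Q,.15)
d=viewer.read_camera("scene");cv2.imwrite("pics/s9.png",cv2.resize(d["img"][200:320,140:280],(560,480))[:,:,::-1])
bot.movel(tip(0,.052,.086),Q,.18)
bot.sleep(.05);f0=F();print(T(),f0.round(2))
bot.movel(tip(0,.052,.056),Q,.1);print(T(),(F()-f0).round(2))
bot.movel(tip(0,.034,.056),Q,.05);print(T(),(F()-f0).round(2),Y())
bot.movel(tip(0,-.027,.056),Q,.06);print(T(),(F()-f0).round(2),Y())
y=-.027
while y>-.042:
    y-=.001; bot.movel(tip(0,y,.056),Q,.02); f=F()-f0; print(round(y,4),T(),f.round(2),Y())
    if f[1]>4.: break
d=viewer.read_camera("wrist");s=viewer.read_camera("scene")
a=cv2.resize(d["img"][120:300,220:420],None,fx=2,fy=2);b=cv2.resize(s["img"][200:320,140:280],(400,360))
cv2.imwrite("pics/w10.png",np.hstack([a,b])[:,:,::-1])
```

```text
28.4333 [ 0.77 -0.44  0.35]
28.8833 [-1.21  0.82 -0.13]
29.3917 [-0.53  0.69 -1.19] 33.72
30.5583 [-1.17  1.18 -0.2 ] -27.27
-0.028 30.8083 [-0.58  0.55 -0.98] -27.94
-0.029 31.0583 [-0.11  2.56 -1.65] -28.7
-0.03 31.3083 [-0.37  1.71 -1.47] -29.97
-0.031 31.5583 [-1.3   1.98 -0.36] -31.11
-0.032 31.8083 [-1.05  2.54 -2.35] -31.44
-0.033 32.0583 [-0.37  6.64 -3.79] -31.43
```

View pics/w10.png

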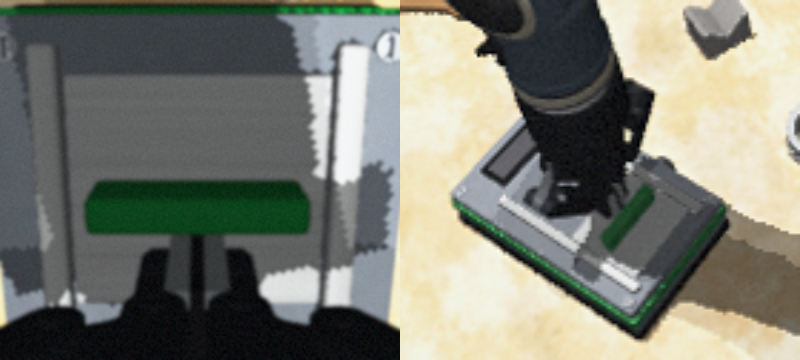

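View pics/s9.png

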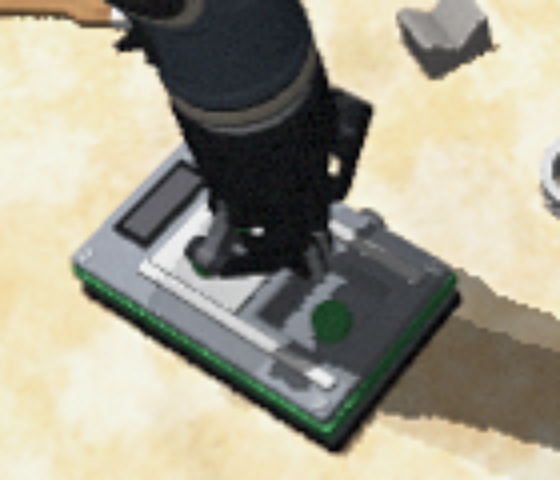

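Run:
```python
from arm import *
from rig import bot,sensors,viewer
Q=R2q(ori(-1));T=sensors.read_time
bot.movel(tip(0,-.018,.056),Q,.06)
bot.movel(tip(0,-.018,.09),Q,.12)
bot.movel(tip(0,-.0,.2),Q,.2)
bot.sleep(.2)
p=sensors.read_position();q=sensors.read_ee_rot();d=viewer.read_camera("wrist");s=viewer.read_camera("scene");t=viewer.read_camera("top")
print(T(),sensors.read_force(),sensors.read_joint_vel().round(3))
cv2.imwrite("pics/w11.png",np.hstack([d["img"][100:300,240:400].repeat(2,0).repeat(2,1)])[:,:,::-1]);cv2.imwrite("pics/s11.png",s["img"][:,:,::-1]);cv2.imwrite("pics/t11.png",t["img"][:,:,::-1])
def tobox(P):
    v=P[:2]-O; cc,ss=np.cos(yaw),np.sin(yaw); return (np.array([v@[ss,-cc],v@[cc,ss]])*1000).round(1)
hsv=cv2.cvtColor(d["img"],cv2.COLOR_RGB2HSV)
m=cv2.inRange(hsv,(50,110,25),(80,255,255))
k,l,st,c=cv2.connectedComponentsWithStats(m)
for i in range(1,k):
    if st[i,4]>100: print(st[i],c[i],tobox(onplane(d,c[i],.066,p,q)))
```

```text
34.05 [ 0.05116651  0.11860414 -0.0184205 ] [ 0.    -0.004 -0.001 -0.007  0.     0.001 -0.002]
[290 139  58  11 576] [318.35069444 143.83680556] [ -0.2 -49.1]
```

View pics/w11.png

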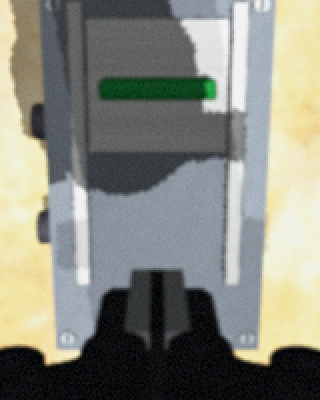

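View pics/s11.png

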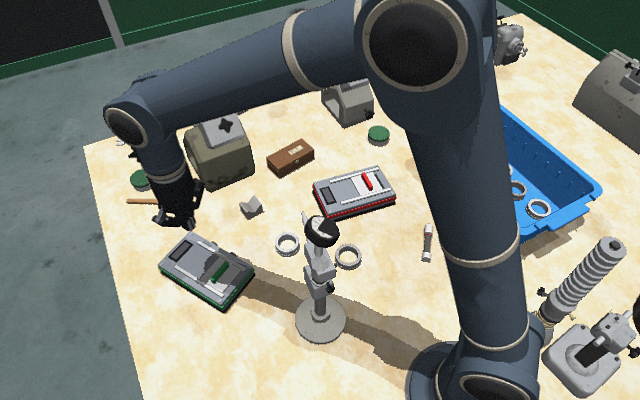

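```bash
python3 -c "
from rig import hand_in,sensors
print(hand_in());print(sensors.read_time())"
```

```text
the job is handed in; nothing more can be done
None
the job is handed in; nothing more can be done
```

The green box's gauge is zeroed and the job is handed in, at about 34 s on the robot's clock.

**What I did:** With the fingers shut, I pushed the green rib along until the shutter met its open stop at about 5 N. I then pressed the key down to its hard stop. It travelled about 6 mm, the force went from 2.5 N as the key started to 6.8 N near full travel, and I held it down for about 1.2 s. After letting the key up, I pushed the shutter back until it met its shut stop at about 6.6 N, then backed off and lifted clear.

**Last checks:**
- **Shutter:** the rib is within 1 mm of the key centre along the slide, so the shutter is fully shut. The finger travel between the two stops also fits the full 70 mm.
- **Key:** a picture taken just after I lifted off showed nothing wrong with it, but I did not measure its height. It is now under the shutter.
- **Arm:** it touches nothing; the force reading was about 0 N.
- **Surroundings:** by eye in the last scene picture, the red box and the loose things it shows have not moved; the arm hides part of the view.

**What disagreed:**
- **Fingertip position:** the real fingertips sit about 36.7 mm behind the stated TCP. My first push therefore passed over the rib without touching it. I found the offset by touching the tips to the bare deck of the green box, which peaked at about 15 N, and corrected for it afterwards.
- **Key force:** the last step against the key's bottom stop pressed it with about 16 N, more than the 5.5 N it needs.

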